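Open the combination lock of the gauge case

TASK

Unlock the gauge case: turn the left dial to 2 and the right dial to 5, feeling near each number for the catch to drop into its gate and stopping at once without forcing the dial. Then draw the bolt fully back out of its keeper until it stops, and leave it there; do not force it against a catch that has not dropped, and leave the things round the case where they are.

Things in the scene. Friction and masses are not known exactly. Their poses are not given: they have to be found in the camera images.
- lock_case: Low grey sheet-metal case, 134 x 304 mm, 58 mm high to the steel lock plate on top, fixed to the bench. Origin under its centre; x points away from the robot (apart from yaw), y to the left along its length, z up. On the plate: two dials in a row (left at x 12, y 90 mm; right at x 12, y -15 mm) and, along the edge nearest the robot, a round bolt whose right end sits in a keeper.
- dial_left_grip (a point): Left dial: point on its upright axis, 77 mm above the bench, in the middle of a black grip bar 44 mm long, 14 wide, 24 high (64 to 88 mm above the bench, on a steel skirt of 52 mm diameter); grasp across the 14 mm. Site x points along the bar to its pointer end (nose and white line). Numbers round it are groups of 1 to 6 black pips: n lies n x 60 deg clockwise from the case's +x side.
- dial_right_grip (a point): The same point of the right dial, which is like the left one with its own ring of pips. (Both: turning takes 0.05 to 0.1 N m. A dropped catch holds the dial after about 0.05 rad of play; turning on winds up a springy shaft, 6 N m per rad, felt as torque about the upright axis; above 0.35 N m the catch is overloaded.)
- dial_left (a joint): Angle of the left dial in rad, growing clockwise seen from above; the pointer stands at number value / 1.0472 (0 and 6.28, the ends of its turn, are number 6). Code 2 is at 2.094; it starts 0.75 to 1.15 rad above that, so turn it anticlockwise. The gate lies up to 0.28 rad before or after the number, a hidden offset that differs every time and is found by feel.
- dial_right (a joint): The same for the right dial, with its own hidden offset. Code 5 is at 5.236; it starts 0.75 to 1.15 rad below that, so turn it clockwise.
- pawl_left: Spring catch of the left dial. Its origin is the visible brass tell-tale pin, 5 x 4 mm, in a small black window between the left dial and the bolt. Gate not found: at case x -28.5 mm; when it drops into the gate it jumps 5 mm towards the dial, to x -23.5 mm, and stays. The rest is inside the case. It must never carry more than 20 N, from its dial or from the bolt.
- pawl_right: The same for the right dial.
- bolt_tab (a point): Middle of the free part of the bolt's upright square steel tab, 14 x 14 mm, standing free from 71 to 100 mm above the bench; the point is 89 mm above it. Axes as the case's. The bolt's line is at case x -47 mm; guides round the bolt reach up to 74 mm above the bench.
- bolt (a joint): Travel of the bolt in m: 0 = shot into the keeper, 0.030 = fully drawn to its stop, along +y of the case (to the left, towards the middle of the case). It slides with about 3 N of friction and stays where it is left. While a catch is raised it is blocked after 3 mm.
- setting_master: A bystander: steel stepped cylinder, 30 mm diameter, 43 mm high, behind the case. Origin under its centre.
- ring_gauge_1: A bystander: steel ring, 46 mm diameter, 14 mm high, left of the case. Origin under its centre.
- plug_gauge: A bystander: plug gauge, 98 mm long and 18 mm thick, lying in front of the case. Origin under its centre.
- parts_bin_1: A bystander: small open bin, 68 x 96 x 47 mm, right of the case. Origin under its centre.

How it is judged:
By the outcome, as a careful person would: the job done as asked, in the order asked, and still so for the second after the job is handed in, with the robot touching nothing.
It also fails if it takes over 72 s, if anything falls off the work surface, if the arm or the gripper's body presses on something with over 40 N, if the wrist force passes 120 N, or if a joint passes its speed limit or range.

ROBOT

A 6-joint arm with a two-finger parallel gripper is mounted at the origin on a cart in front of the work surface, level with it; the furniture and walls round the work are solid. World frame = base frame: x ahead of the robot, y to its left, z up, the work surface at z = 0. Lengths are in m, angles in rad, forces in N, time in s.
With the tool pointing down it reaches from about 0.4 to 0.925 m from the base axis. Payload 3.4 kg.
Tool frame: the origin (TCP) lies midway between the tips of the shut fingers; the grasp point (between the pads) lies 19 mm behind it; x points along the fingers, z is the direction in which the jaws open and shut, and the axes are right-handed (so a half turn about x gives the same grasp; the last joint's range is limited). The gripper opens to 85 mm and grips with 20 to 120 N. Pads are 22 mm wide; open, the fingers measure 114 mm over their backs; the gripper's body (76 mm by 85 mm) begins 54 mm behind the grasp point. The pads swing forward as they close: fully open they stand 13 mm farther back than shut.
Start: joints at [1.093, 0.307, 1.506, -0, 1.328, -0.073], TCP at [0.226, 0.529, 0.231] pointing down, gripper open.
Joint ranges: [-3.12, 3.12], [-1.05, 2.28], [0.14, 2.33], [-1.42, 4.57], [0.1, 2.73], [-2.68, 2.68]. Speed limits (rad/s): [2.57, 2.57, 3.14, 3.14, 3.14, 3.14].

INTERFACE

Orientations are given as a unit quaternion [w, x, y, z].
In Python, from rig import manip, eyes, job gives the robot as it stands. The module is installed in compiled form; this text tells all that it offers.
- The arm moves only by the tool jog_arm, never from a script. Its arguments are lists of equal length, an entry for each row: "linear": the shift along the tool's x, y, z in mm, a list of three; "dr": the turn, a rotation vector about the tool's x, y, z in degrees, a list of three; "jaw": the gripper command: -1 is fully open, 1 is shut, values between are in proportion. In form: {"linear": [[x, y, z], ...], "dr": [[wx, wy, wz], ...], "jaw": [jaw, ...]}. A call has 1 to 20 rows; each row shifts and turns the commanded pose from where the row before left it, along the tool's axes as they then stand; what a row does not reach is not made up. A row lasts 1/8 s, in which the tool goes at most 62.5 mm and 10.7 degrees, less where a joint would pass 70% of its speed; a pose out of reach is approached as far as the arm can. A call is refused whole if a number of a shift passes 62.5 or a number of a turn 10.7, either way. A call with a gripper value outside its range is refused whole. The fingers move at their own pace and stop on an object; "newtons" is the grip in N (left out, the last holds). Time passes only in rows, so rows that do not move let the fingers close. It gives the time, the measured TCP pose, the force and the opening at its end, in the units of the state.
- manip.observe(): the state, without advancing time (a new reading comes with each control period).
- eyes.camera(name): name is "scene" or "top"; returns a dict with "image" (420x560x3 uint8, blue, green, red), "fov_y" (degrees; the focal length in pixels is half the picture's height over the tangent of half this angle, whatever the lens; pixels are square), "cx", "cy" (the principal point, pixels), "k1" (the pictures are not rectified: a ray, as slopes to the right and down, at radius r is drawn at 1 + k1 r^2 times it, then the intrinsics apply), "world_from_camera" (4x4, takes a point from camera to world coordinates). Camera axes: x right, y down, z forward; pixel columns grow to the right and rows downward; lengths in m; the calibration is good to about 2 mm. A picture is of the moment at which its call begins. There is no depth.
- job.job_done(): hands the job in, once; it reports no verdict.
The state is a dict: "t": time; "joint_positions": joint angles; "qd": joint speeds; "joint_torque": joint torques, N m; "eef_pos": TCP position; "ee_rot": TCP orientation; "wrist_force": force on the tool from outside, world axes, zero at the start; "ft_torque": the same for the moment, N m; "finger_gap": finger opening in m.
Only numpy, scipy, OpenCV 4.12 (cv2) and the standard library are available. Lean on these libraries where they do the work, as an engineer would, in place of code of your own. Each camera call takes 0.05 s, during which the arm holds its last target. There are 200 camera calls.

## Working session

There is one attempt and no reset: what is moved stays moved. The work goes in short steps, Python scripts to look and compute and a tool call to move; the robot and the scene stay as the last step left them, time stands still between calls to the robot, and variables do not carry over. Pictures are saved under pics/ and viewed, about 8 in all and at most 12, crops included, and the job is handed in when it is done.

Besides the shell and the picture viewer there is one more tool, called after "Emit:" as name(argument=value, ...) on one line, values as JSON. jog_arm: Moves the arm, as the interface text tells. Its arguments: {"type":"object","properties":{"linear":{"type":"array","items":{"type":"array","items":{"type":"number"}}},"dr":{"type":"array","items":{"type":"array","items":{"type":"number"}}},"jaw":{"type":"array","items":{"type":"number"}},"newtons":{"type":"number"}},"required":["linear","dr","jaw"]}

```bash
mkdir -p pics
cat > h.py <<'E'
import numpy as np, cv2
from rig import manip, eyes, job
from scipy.spatial.transform import Rotation as R
def cam(n):
    c=eyes.camera(n); f=210/np.tan(np.radians(c["fov_y"])/2)
    K=np.array([[f,0,c["cx"]],[0,f,c["cy"]],[0,0,1.]]); return c,K,np.array([c["k1"],0,0,0,0.]),np.array(c["world_from_camera"])
def pix(c,u,v,z):
    _,K,d,T=c
    p=cv2.undistortPoints(np.array([[[u,v]]],float),K,d)[0,0]
    r=T[:3,:3]@[p[0],p[1],1]; o=T[:3,3]; return o+r*(z-o[2])/r[2]
def proj(c,P):
    _,K,d,T=c; M=np.linalg.inv(T)
    return cv2.projectPoints(np.array(P,float).reshape(-1,3),cv2.Rodrigues(M[:3,:3])[0],M[:3,3],K,d)[0][:,0]
def st():
    s=manip.observe(); q=s["ee_rot"]; r=R.from_quat([q[1],q[2],q[3],q[0]]).as_matrix()
    return s,r
E
python3 - <<'E'
from h import *
for n in("top","scene"):
    c=cam(n); cv2.imwrite(f"pics/{n}0.png",c[0]["image"]); print(n,c[1].tolist(),c[2][0],c[3].round(3).tolist())
s,r=st(); print(s,r.round(3))
E
```

```text
top [[455.9157422749254, 0.0, 276.9415718586797], [0.0, 455.9157422749254, 208.3053113298458], [0.0, 0.0, 1.0]] 0.005675775980473696 [[-0.008, -0.989, 0.145, 0.368], [-1.0, 0.008, 0.001, 0.072], [-0.002, -0.145, -0.989, 1.112], [0.0, 0.0, 0.0, 1.0]]
scene [[445.51745072642325, 0.0, 279.97359448801217], [0.0, 445.51745072642325, 213.56099645316536], [0.0, 0.0, 1.0]] -0.11760885410406899 [[-0.621, -0.372, 0.689, -0.031], [-0.783, 0.278, -0.556, 0.532], [0.016, -0.886, -0.464, 0.492], [0.0, 0.0, 0.0, 1.0]]
{'t': 0.1, 'joint_positions': array([ 1.09250784e+00,  3.07542423e-01,  1.50751607e+00,  1.76298867e-05,
        1.32838441e+00, -7.34967625e-02]), 'qd': array([ 0.00052593, -0.0001445 , -0.00242721, -0.0008063 ,  0.00064433,
        0.00054121]), 'joint_torque': array([-1.09754397e-03, -4.58528817e+01, -2.52608407e+01, -1.32669988e-04,
        5.68106494e-03, -2.74756559e-05]), 'eef_pos': array([0.22618756, 0.52798815, 0.23045787]), 'ee_rot': array([ 0.58972887, -0.38959782,  0.59087692,  0.38897025]), 'wrist_force': array([-0.00068753, -0.00071133,  0.51749031]), 'ft_torque': array([0.03994278, 0.01898028, 0.01642314]), 'finger_gap': 0.08542978530832865} [[-0.001 -0.919  0.394]
 [-0.002  0.394  0.919]
 [-1.     0.    -0.002]]
```

View pics/top0.png

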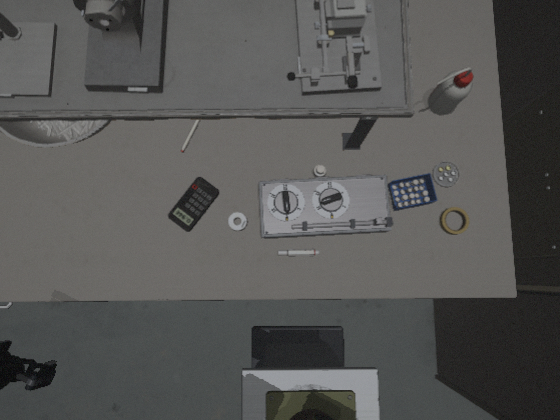

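View pics/scene0.png

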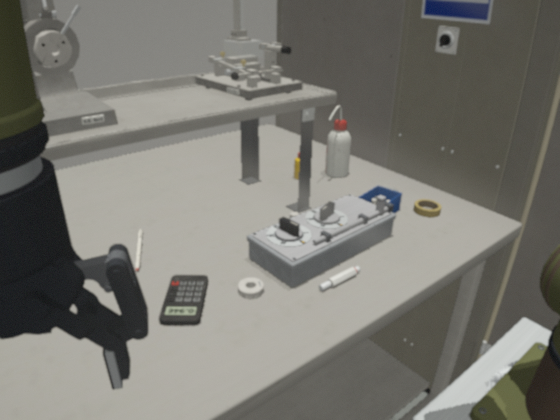

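The top view shows the case at about (258-393, 175-238), with dials near (286,202) and (331,199) and the bolt along row 225. A shelf stands behind it, with its edge near row 115. I'll enlarge the case in both views.

Run:
```python
import cv2
a=cv2.imread("pics/top0.png")[165:245,250:400]; cv2.imwrite("pics/topc.png",cv2.resize(a,None,fx=5.3,fy=5.3,interpolation=cv2.INTER_CUBIC))
a=cv2.imread("pics/scene0.png")[180:290,240:410]; cv2.imwrite("pics/scc.png",cv2.resize(a,None,fx=4.7,fy=4.7,interpolation=cv2.INTER_CUBIC))
```

```text
(no output)
```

View pics/topc.png

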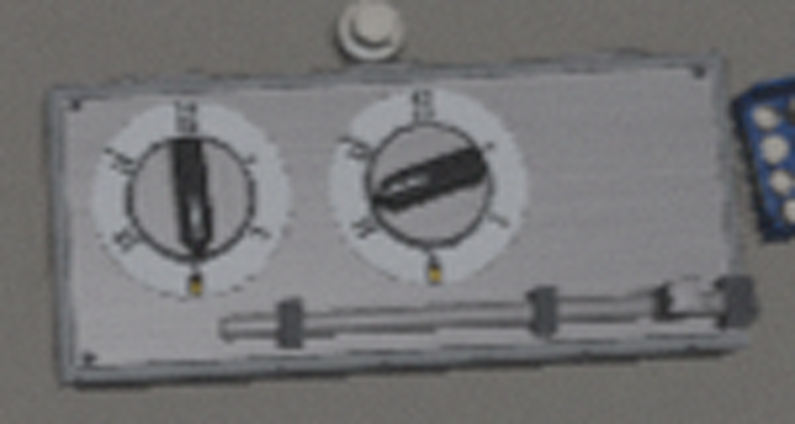

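View pics/scc.png

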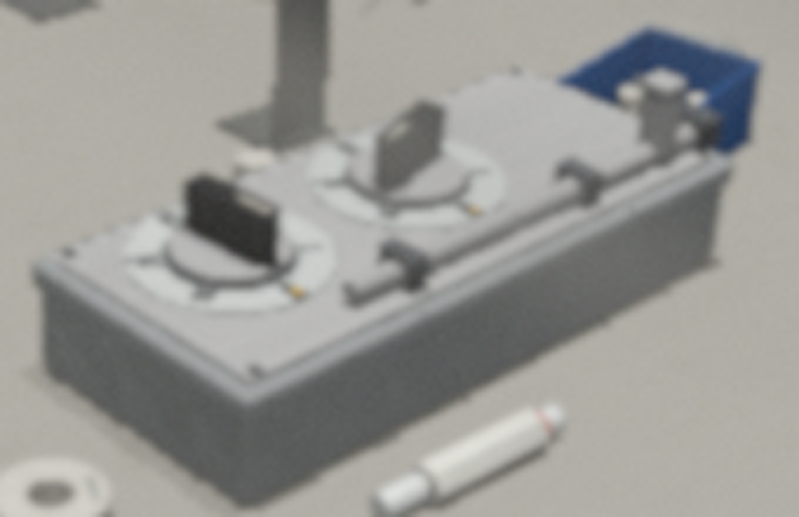

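```bash
cat > fit.py <<'E'
from h import *
from scipy.optimize import least_squares
t,s=cam("top"),cam("scene")
T=lambda X,Y:((X+.5)/5.3-.5+250,(Y+.5)/5.3-.5+165)
S=lambda X,Y:((X+.5)/4.7-.5+240,(Y+.5)/4.7-.5+180)
ot=[((12,90,64),T(192,197)),((12,-15,64),T(431,184)),((-28.5,90,58),T(195,286)),((-28.5,-15,58),T(434,272)),((67,152,57),T(50,90)),((67,-152,57),T(722,55))]
os=[((-28.5,90,58),S(298,292)),((-28.5,-15,58),S(476,210)),((-67,152,57),S(250,400)),((-67,-152,57),S(730,165)),((67,152,57),S(35,268))]
def w(p,P): 
    P=np.array(P)/1000; c,sn=np.cos(p[2]),np.sin(p[2])
    return np.c_[p[0]+c*P[:,0]-sn*P[:,1],p[1]+sn*P[:,0]+c*P[:,1],P[:,2]]
def res(p,sets=((t,ot),(s,os))): return np.concatenate([(proj(c,w(p,[a for a,_ in o]))-[b for _,b in o]).ravel() for c,o in sets])
for sets in (((t,ot),),((s,os),),((t,ot),(s,os))):
    f=least_squares(lambda p:res(p,sets),[.55,0,0]); print(f.x[:2].round(4),np.degrees(f.x[2]).round(2)); print(f.fun.reshape(-1,2).round(1).tolist())
p=f.x
print(w(p,[(12,90,77),(12,-15,77),(-47,-115,89)]).round(4).tolist())
def pt(X,Y,z): return pix(t,*T(X,Y),z)
for a,b in (((186,140),(198,255)),((482,162),(380,202))):
    d=pt(*b,.088)-pt(*a,.088); print("ptr cw",(p[2]-np.arctan2(d[1],d[0]))%(2*np.pi),"mid",((pt(*b,.088)+pt(*a,.088))/2).round(4))
print("tab",pt(688,287,.1).round(4), pix(s,*S(664,82),.1).round(4),pix(s,*S(660,110),.089).round(4))
print("case-frame tab y mm",[((q[:2]-p[:2])@[[np.cos(p[2]),-np.sin(p[2])],[np.sin(p[2]),np.cos(p[2])]]*1000).round(1) for q in (pt(688,287,.1),pix(s,*S(664,82),.1))])
E
python3 fit.py
```

```text
[ 0.5288 -0.038 ] 2.42
[[-0.1, -0.1], [-0.2, 0.1], [0.2, 0.7], [0.1, 1.1], [-0.9, -1.1], [0.9, -0.9]]
[ 0.5276 -0.0372] 3.41
[[0.3, 1.6], [-0.3, 1.3], [0.5, 0.1], [1.1, -2.2], [-1.5, -1.8]]
[ 0.5284 -0.0381] 2.94
[[-0.1, 0.4], [-0.2, 0.2], [0.4, 1.2], [0.3, 1.2], [-1.0, -0.3], [0.6, -1.3], [0.0, 1.1], [-0.3, 1.0], [-0.1, -0.5], [1.4, -2.2], [-1.5, -2.4]]
[[0.5358, 0.0524, 0.077], [0.5411, -0.0525, 0.077], [0.4873, -0.1554, 0.089]]
ptr cw 3.1011958418199623 mid [0.5328 0.0526 0.088 ]
ptr cw 4.39599028054599 mid [ 0.5386 -0.0501  0.088 ]
tab [ 0.4908 -0.1558  0.1   ] [ 0.4839 -0.1516  0.1   ] [ 0.4804 -0.1468  0.089 ]
case-frame tab y mm [array([ -43.6, -115.6]), array([ -50.3, -111. ])]
```

Emit:
jog_arm(linear=[[0, -34, -22], [0, -34, -22], [0, -34, -22], [0, -34, -22], [0, -34, -23], [0, -34, -23], [0, -34, -23], [0, -34, -23], [0, -34, -23], [0, -34, -22], [0, -34, -22], [0, -34, -22], [0, -34, -22], [0, -34, -22], [0, 0, 0]], dr=[[0, 0, 0], [0, 0, 0], [0, 0, 0], [0, 0, 0], [0, 0, 0], [0, 0, 0], [0, 0, 0], [0, 0, 0], [0, 0, 0], [0, 0, 0], [0, 0, 0], [0, 0, 0], [0, 0, 0], [0, 0, 0], [0, 0, 0]], jaw=[0.1, 0.1, 0.1, 0.1, 0.1, 0.1, 0.1, 0.1, 0.1, 0.1, 0.1, 0.1, 0.1, 0.1, 0.1], newtons=40)

```text
t: 2.08
eef_pos: [0.5424, 0.0511, 0.231]
ee_rot: [0.591, -0.389, 0.591, 0.388]
wrist_force: [-0.5, 0.9, -0.3]
finger_gap: 0.0385
```

Emit:
jog_arm(linear=[[0, 0, 0], [0, 0, 0], [0, 0, 0], [0, 0, 0], [0, 0, 0], [0, 0, 0], [0, 0, 0], [0, 0, 0], [0, 0, 0], [0, 0, 0], [0, 0, 0], [0, 0, 0], [0, 0, 0], [0, 0, 0], [0, 0, 0], [0, 0, 0]], dr=[[10, 0, 0], [10, 0, 0], [10, 0, 0], [10, 0, 0], [10, 0, 0], [10, 0, 0], [10, 0, 0], [10, 0, 0], [10, 0, 0], [10, 0, 0], [10, 0, 0], [10, 0, 0], [10, 0, 0], [10, 0, 0], [10, 0, 0], [2, 0, 0]], jaw=[0.1, 0.1, 0.1, 0.1, 0.1, 0.1, 0.1, 0.1, 0.1, 0.1, 0.1, 0.1, 0.1, 0.1, 0.1, 0.1])

```text
t: 4.08
eef_pos: [0.54, 0.0542, 0.2312]
ee_rot: [0.52, 0.478, 0.521, -0.478]
wrist_force: [-0.6, 0.2, -0.5]
finger_gap: 0.0384
```

```bash
cat > go.py <<'E'
import sys
from h import *
# target xyz (m) and jaw angle deg -> tool-frame shift mm, turn
s,r=st(); v=list(map(float,sys.argv[1:]))
print("t",round(s["t"],2),"pos",s["eef_pos"].round(4),"zang",np.degrees(np.arctan2(r[1,2],r[0,2])).round(2),"xdir",r[:,0].round(3),"F",s["wrist_force"].round(2),"M",s["ft_torque"].round(3),"gap",round(s["finger_gap"],4),"j6",s["joint_positions"][5].round(2))
if v: print("shift",(r.T@(np.array(v[:3])-s["eef_pos"])*1000).round(1))
E
python3 go.py 0.5345 0.0525 0.068
```

```text
t 4.08 pos [0.54   0.0542 0.2312] zang -85.15 xdir [-0.001  0.    -1.   ] F [-0.61  0.22 -0.47] M [-0.051  0.005 -0.011] gap 0.0384 j6 1.51
shift [163.2  -5.5   1.3]
```

Emit:
jog_arm(linear=[[25, -1, 0], [25, -1, 0], [25, -1, 0], [25, -1, 1], [25, -1, 0], [20, 0, 0], [12, 0, 0], [5, 0, 0], [0, 0, 0]], dr=[[0, 0, 0], [0, 0, 0], [0, 0, 0], [0, 0, 0], [0, 0, 0], [0, 0, 0], [0, 0, 0], [0, 0, 0], [0, 0, 0]], jaw=[0.1, 0.1, 0.1, 0.1, 0.1, 0.1, 0.1, 0.1, 0.1])

```text
t: 5.2
eef_pos: [0.536, 0.0521, 0.0694]
ee_rot: [0.521, 0.478, 0.521, -0.478]
wrist_force: [0.4, 0.1, -0.0]
finger_gap: 0.0383
```

```bash
python3 go.py 0.5345 0.0525 0.068
python3 - <<'E'
from h import *
o=[]
for n,(r0,r1,c0,c1) in dict(top=(150,250,240,400),scene=(170,300,230,400)).items():
    c=cam(n); o.append(cv2.resize(c[0]["image"][r0:r1,c0:c1],(800,500 if n=="top" else 612)[:2] if n=="top" else (390,298),interpolation=cv2.INTER_CUBIC))
cv2.imwrite("pics/a1.png",cv2.resize(o[0],(800,500))); cv2.imwrite("pics/a2.png",cv2.resize(o[1],(780,596),interpolation=cv2.INTER_CUBIC))
E
```

```text
t 5.2 pos [0.536  0.0521 0.0694] zang -85.16 xdir [ 0.  0. -1.] F [ 0.44  0.09 -0.03] M [0.007 0.009 0.019] gap 0.0383 j6 1.5
shift [ 1.4 -1.5 -0.6]
```

View pics/a2.png

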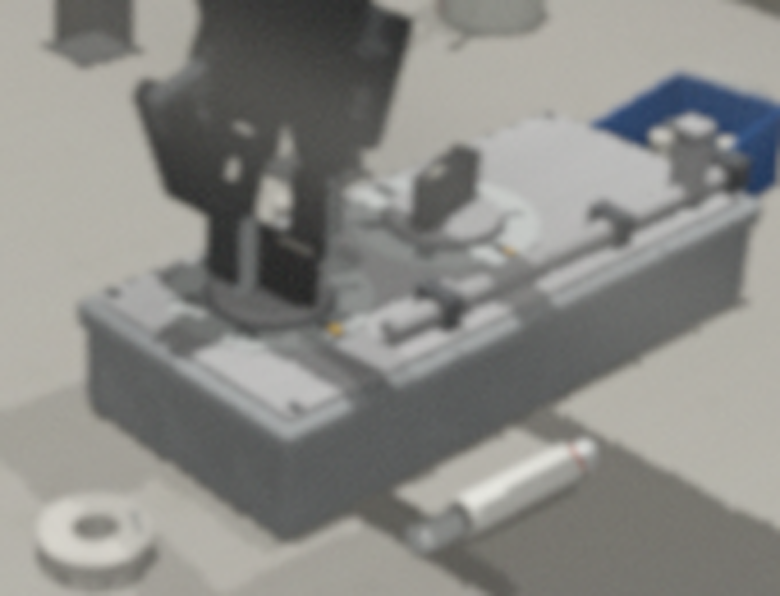

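The fingers straddle the left grip bar at about (215-325, 230-300), clear of the skirt. The left tell-tale stays visible at (335,328). I'll close on the bar now.

Emit:
jog_arm(linear=[[0, 0, 0], [0, 0, 0], [0, 0, 0], [0, 0, 0]], dr=[[0, 0, 0], [0, 0, 0], [0, 0, 0], [0, 0, 0]], jaw=[1, 1, 1, 1], newtons=30)

```text
t: 5.8
eef_pos: [0.5363, 0.0523, 0.0701]
ee_rot: [0.521, 0.479, 0.52, -0.478]
wrist_force: [-0.9, 1.7, 5.6]
finger_gap: 0.0133
```

```bash
cat > tell.py <<'E'
import sys
from h import *
# brass tell-tale centroids in the scene picture -> case x (mm), at plate height
s,r=st(); p=np.array([.5284,-.0381,np.radians(2.94)])
c=cam("scene"); im=c[0]["image"].astype(int)
for name,y in (("L",90),("R",-15)):
    cs,sn=np.cos(p[2]),np.sin(p[2]); P=lambda x:[p[0]+(cs*x-sn*y)/1e3,p[1]+(sn*x+cs*y)/1e3,.058]
    u,v=proj(c,[P(-28)])[0]; a,b=int(v)-9,int(u)-9; w=im[a:a+19,b:b+19]
    g=np.clip((w[...,1]+w[...,2])/2-w[...,0]-40,0,None); 
    if g.sum()<30: print(name,"hidden",g.sum()); continue
    yy,xx=np.mgrid[:19,:19]; uu,vv=b+(xx*g).sum()/g.sum(),a+(yy*g).sum()/g.sum()
    q=pix(c,uu,vv,.058)-[p[0],p[1],0]; print(name,"x %.1f y %.1f"%((cs*q[0]+sn*q[1])*1e3,(-sn*q[0]+cs*q[1])*1e3),"w",g.sum())
E
python3 go.py; python3 tell.py
```

```text
t 5.8 pos [0.5363 0.0523 0.0701] zang -85.2 xdir [ 0.001  0.001 -1.   ] F [-0.94  1.72  5.6 ] M [0.424 0.208 0.042] gap 0.0133 j6 1.51
L x -23.8 y 86.5 w 41.5
R hidden 0.0
```

Emit:
jog_arm(linear=[[0, 0, 0], [-3, 0, 0], [0, 0, 0], [0, 0, 0], [0, 0, 0]], dr=[[0, 0, 0], [0, 0, 0], [0, 0, 0], [0, 0, 0], [0, 0, 0]], jaw=[0.5, 0.5, 1, 1, 1], newtons=30)

```text
t: 6.48
eef_pos: [0.5358, 0.0523, 0.0726]
ee_rot: [0.52, 0.479, 0.521, -0.478]
wrist_force: [-1.2, 2.1, 5.0]
finger_gap: 0.0132
```

```bash
sed -i 's/-40,0/-22,0/' tell.py; python3 go.py; python3 tell.py
python3 - <<'E'
import cv2
im=cv2.imread("pics/scene0.png").astype(int)
for r,c in((242,303),(224,341)):
    w=im[r-5:r+6,c-6:c+7]; print(((w[...,1]+w[...,2])//2-w[...,0]))
E
```

```text
t 6.47 pos [0.5358 0.0523 0.0726] zang -85.2 xdir [ 0.  0. -1.] F [-1.17  2.14  5.01] M [0.393 0.292 0.021] gap 0.0132 j6 1.51
L x -23.8 y 86.7 w 139.0
R hidden 12.0
[[ 2  1  0  0  0  0  0  1  0  1  1  1  1]
 [ 0 -1 -1 -1  0 -1  0  1  1  1  1  0  0]
 [-1  1  0  0  1  1  1  1  0  0  1  0  0]
 [-1  0  0  2  7 13 12  6  2  1  1  2  1]
 [-1  1  0  3 21 41 38 20  5  1  1  0  1]
 [ 1  0  1  1 11 35 47 26  7  1  0  1  1]
 [ 0  0  1  0  3  8 15 10  3  1  1  1  1]
 [ 0  1  1  1  1  0  2  0  1  1  1  0  1]
 [ 1  1  1  2  1  1  1  1  1  2  1  0  2]
 [ 1  2  2  1  1  1  1  1  1  1  0  2  1]
 [ 1  1  2  1  2  1  2  1  1  1  1  1  1]]
[[ 2  1  1  2  1  1  2  1  1  1  1  1  0]
 [ 2  1  1  0  1  2  1  1  1  1  0  1  2]
 [ 2  1  1  1  0  0  1  1  1  2  2  1  1]
 [ 2  0  1  1  2  1  1  2  2  1  1  1  3]
 [ 0  1  2  2  5 10 10  6  2  2  1  1  1]
 [ 1  1  1  3 13 27 25 12  5  1  2  1  1]
 [ 1  1  1  1  6 17 19 10  3  1  1  2  2]
 [ 1  0  1  1  2  3  4  2  2  1  1  2  1]
 [ 2  2  2  1  1  1  1  1  2  1  1  1  2]
 [ 0  0  1  2  1  2  2  2  1  1  2  3  2]
 [ 2  1  1  3  1  0  2  2  1  2  1  2  2]]
```

Emit:
jog_arm(linear=[[0, 0, 0], [0, 0, 0], [0, 0, 0], [0, 0, 0], [0, 0, 0], [0, 0, 0], [0, 0, 0]], dr=[[-3, 0, 0], [-5, 0, 0], [-5, 0, 0], [-5, 0, 0], [-4, 0, 0], [-2, 0, 0], [0, 0, 0]], jaw=[1, 1, 1, 1, 1, 1, 1])

```text
t: 7.4
eef_pos: [0.5359, 0.0518, 0.0726]
ee_rot: [0.609, 0.36, 0.609, -0.36]
wrist_force: [-1.7, 1.7, 5.3]
finger_gap: 0.0128
```

```bash
sed -i 's/-22,0/-8,0/' tell.py; python3 go.py; python3 tell.py
```

```text
t 7.4 pos [0.5359 0.0518 0.0726] zang -61.18 xdir [ 0. -0. -1.] F [-1.67  1.73  5.27] M [0.161 0.253 0.012] gap 0.0128 j6 1.09
L x -23.7 y 86.6 w 297.0
R x -25.6 y -18.2 w 86.5
```

Emit:
jog_arm(linear=[[0, 0, 0], [0, 0, 0], [0, 0, 0], [0, 0, 0]], dr=[[-4, 0, 0], [-4, 0, 0], [-3, 0, 0], [-1, 0, 0]], jaw=[1, 1, 1, 1])

```text
t: 7.95
eef_pos: [0.5361, 0.0516, 0.0726]
ee_rot: [0.643, 0.294, 0.643, -0.294]
wrist_force: [-1.0, 0.2, 4.5]
finger_gap: 0.0133
```

```bash
python3 go.py; python3 tell.py
```

```text
t 7.95 pos [0.5361 0.0516 0.0726] zang -49.18 xdir [ 0.001 -0.    -1.   ] F [-0.98  0.17  4.52] M [ 0.055  0.098 -0.086] gap 0.0133 j6 0.88
L x -23.8 y 86.6 w 268.5
R x -25.5 y -18.2 w 87.0
```

Emit:
jog_arm(linear=[[0, 0, 0], [0, 0, 0], [0, 0, 0]], dr=[[-1, 0, 0], [-1, 0, 0], [-1, 0, 0]], jaw=[1, 1, 1])

```text
t: 8.38
eef_pos: [0.5362, 0.0516, 0.0726]
ee_rot: [0.651, 0.277, 0.65, -0.277]
wrist_force: [-1.3, 0.6, 4.7]
finger_gap: 0.0132
```

```bash
python3 go.py; python3 tell.py
```

```text
t 8.38 pos [0.5362 0.0516 0.0726] zang -46.19 xdir [ 0.001 -0.001 -1.   ] F [-1.28  0.56  4.71] M [ 0.026  0.155 -0.072] gap 0.0132 j6 0.82
L x -23.8 y 86.6 w 261.0
R x -25.7 y -18.1 w 86.0
```

Emit:
jog_arm(linear=[[0, 0, 0], [0, 0, 0], [0, 0, 0]], dr=[[-1, 0, 0], [-1, 0, 0], [-1, 0, 0]], jaw=[1, 1, 1])

```text
t: 8.8
eef_pos: [0.5362, 0.0515, 0.0726]
ee_rot: [0.658, 0.26, 0.657, -0.26]
wrist_force: [-0.9, -0.3, 4.6]
finger_gap: 0.0129
```

```bash
python3 go.py; python3 tell.py
```

```text
t 8.8 pos [0.5362 0.0515 0.0726] zang -43.18 xdir [ 0.001 -0.001 -1.   ] F [-0.9  -0.32  4.59] M [-0.074  0.147  0.019] gap 0.0129 j6 0.77
L x -20.1 y 87.1 w 123.0
R x -25.6 y -18.2 w 85.5
```

```bash
python3 go.py; python3 tell.py
python3 - <<'E'
from h import *
c=cam("scene")[0]["image"]; cv2.imwrite("pics/b1.png",cv2.resize(c[215:265,270:350],(800,500),interpolation=cv2.INTER_CUBIC))
E
```

```text
t 8.85 pos [0.5362 0.0515 0.0726] zang -43.15 xdir [ 0.001 -0.001 -1.   ] F [-1.2  -0.02  5.99] M [ 0.031  0.131 -0.051] gap 0.0133 j6 0.77
L x -20.0 y 87.1 w 120.0
R x -25.6 y -18.3 w 81.0
```

View pics/b1.png

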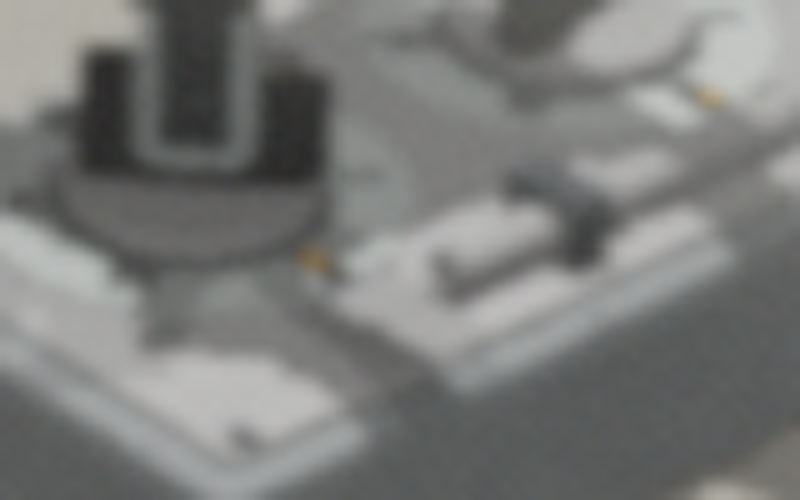

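The brass pin now sits at (315,258), next to the skirt, and the black window shows behind it at (335,272). It has moved about 4 mm towards the dial, so the left catch has dropped. I'll release and go to the right dial.

Emit:
jog_arm(linear=[[0, 0, 0], [0, 0, 0], [-15, 0, 0], [-25, 0, 0], [-20, 0, 0], [0, 0, 0], [0, 0, 0], [0, 0, 0], [0, 0, 0], [0, 0, 0], [0, 0, 0], [0, 0, 0]], dr=[[0, 0, 0], [0, 0, 0], [0, 0, 0], [0, 0, 0], [0, 0, 0], [-10, 0, 0], [-10, 0, 0], [-10, 0, 0], [-10, 0, 0], [-10, 0, 0], [-10, 0, 0], [-4, 0, 0]], jaw=[0.1, 0.1, 0.1, 0.1, 0.1, 0.1, 0.1, 0.1, 0.1, 0.1, 0.1, 0.1])

```text
t: 10.45
eef_pos: [0.5361, 0.0519, 0.1333]
ee_rot: [0.696, -0.129, 0.695, 0.129]
wrist_force: [0.4, 0.2, 0.5]
finger_gap: 0.0383
```

```bash
python3 go.py 0.5405 -0.0525 0.0725; python3 tell.py
```

```text
t 10.45 pos [0.5361 0.0519 0.1333] zang 20.99 xdir [ 0.001 -0.    -1.   ] F [0.36 0.21 0.5 ] M [ 0.014  0.046 -0.074] gap 0.0383 j6 -0.35
shift [ 60.8 -99.  -33.4]
L x -19.8 y 87.1 w 95.5
R x -25.6 y -18.2 w 84.5
```

Emit:
jog_arm(linear=[[0, -20, -7], [0, -20, -7], [0, -20, -7], [0, -20, -6], [0, -19, -6], [0, 0, 0], [20, 0, 0], [20, 0, 0], [14, 0, 0], [6, 0, 0], [0, 0, 0]], dr=[[0, 0, 0], [0, 0, 0], [0, 0, 0], [0, 0, 0], [0, 0, 0], [0, 0, 0], [0, 0, 0], [0, 0, 0], [0, 0, 0], [0, 0, 0], [0, 0, 0]], jaw=[0.1, 0.1, 0.1, 0.1, 0.1, 0.1, 0.1, 0.1, 0.1, 0.1, 0.1])

```text
t: 11.88
eef_pos: [0.54, -0.0521, 0.0721]
ee_rot: [0.695, -0.128, 0.696, 0.128]
wrist_force: [-0.2, 0.4, 0.5]
finger_gap: 0.0386
```

```bash
python3 go.py 0.5405 -0.0525 0.0725; python3 tell.py;  python3 - <<'E'
from h import *
c=cam("scene")[0]["image"]; cv2.imwrite("pics/c1.png",cv2.resize(c[165:265,260:420],(800,500),interpolation=cv2.INTER_CUBIC))
E
```

```text
t 11.88 pos [ 0.54   -0.0521  0.0721] zang 20.82 xdir [-0.001  0.    -1.   ] F [-0.17  0.4   0.51] M [ 0.061 -0.079 -0.019] gap 0.0386 j6 -0.54
shift [-0.4 -0.6  0.3]
L x -19.4 y 87.0 w 172.5
R x -24.8 y -19.2 w 117.0
```

View pics/c1.png

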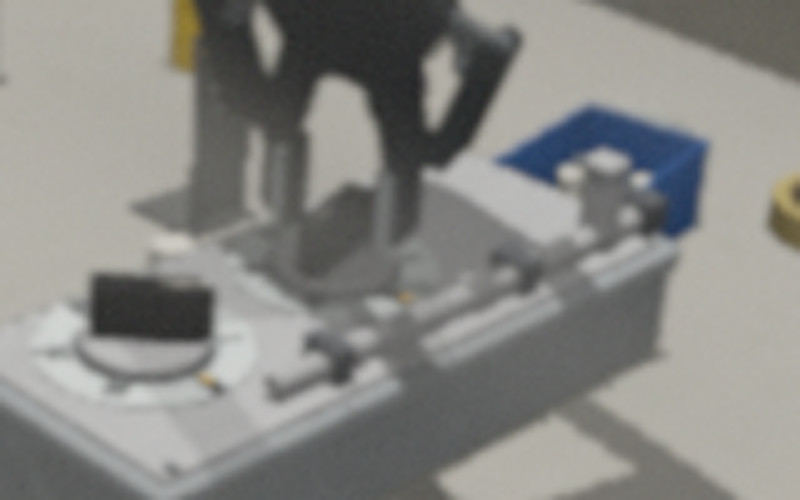

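The fingers straddle the right bar at about (280-410, 170-270). The left pin at (208,380) shows its black window, so it is still dropped. The right pin is at (406,297).

Emit:
jog_arm(linear=[[0, 0, 0], [0, 0, 0], [0, 0, 0], [0, 0, 0], [0, 0, 0], [0, 0, 0], [0, 0, 0], [0, 0, 0], [0, 0, 0], [0, 0, 0]], dr=[[0, 0, 0], [0, 0, 0], [0, 0, 0], [0, 0, 0], [3, 0, 0], [5, 0, 0], [5, 0, 0], [5, 0, 0], [3, 0, 0], [1, 0, 0]], jaw=[1, 1, 1, 1, 1, 1, 1, 1, 1, 1], newtons=30)

```text
t: 13.22
eef_pos: [0.5416, -0.052, 0.0731]
ee_rot: [0.708, 0.008, 0.706, -0.007]
wrist_force: [3.1, 4.4, 5.0]
finger_gap: 0.013
```

```bash
python3 go.py; python3 tell.py
```

```text
t 13.22 pos [ 0.5416 -0.052   0.0731] zang -1.22 xdir [ 0.003  0.    -1.   ] F [3.14 4.36 5.05] M [ 0.642 -0.387  0.082] gap 0.013 j6 -0.15
L x -19.3 y 87.0 w 168.0
R hidden 10.0
```

Emit:
jog_arm(linear=[[0, 1, 1], [0, 0, 0], [0, 0, 0], [0, 0, 0]], dr=[[1, 0, 0], [1, 0, 0], [1, 0, 0], [1, 0, 0]], jaw=[1, 1, 1, 1])

```text
t: 13.78
eef_pos: [0.5417, -0.052, 0.0731]
ee_rot: [0.707, 0.032, 0.706, -0.032]
wrist_force: [0.7, 1.0, 6.5]
finger_gap: 0.0131
```

```bash
python3 go.py; python3 tell.py
python3 - <<'E'
from h import *
w=cam("scene")[0]["image"].astype(int)[216:232,333:352]; print((w[...,1]+w[...,2])//2-w[...,0])
E
```

```text
t 13.78 pos [ 0.5417 -0.052   0.0731] zang -5.18 xdir [ 0.001 -0.001 -1.   ] F [0.73 0.96 6.55] M [ 0.142 -0.001  0.103] gap 0.0131 j6 -0.08
L x -19.4 y 87.1 w 167.5
R hidden 7.5
[[ 1  1  2  2  0  0  1  2  1  1  0  1  0  0  1  2  1  1  2]
 [ 2  2  1  1  2  2  0  1  1  2  1  0  2  0  2  1  1  1  1]
 [ 1  2  2  2  1  2  1  2  0  1  1  1  0  2  0  2  2  0  2]
 [ 1  1  2  1  1  2  2  2  1  1  1  1  1  1  1  1  2  1  1]
 [ 2  2  1  3  2  1  2  0  2  1  0  1  2  0  2  2  2  1  1]
 [ 3  2  3  2  1  2  1  1  1  2  1  1  1  1  1  1  2  2  1]
 [ 1  1  1  1  1  0  1  2  1  1  1  1  1  1  2  2  1  1  1]
 [ 0  2  1  1  2  2  4  6  5  3  2  1  1  1  2  1  1  2  1]
 [ 2  2  2  2  2  3  7 11 12  6  3  2  1  1  2  1  1  1  1]
 [ 2  3  0  2  2  2  5  8  9  5  3  1  1  2  2  1  2  2  2]
 [ 2  2  2  2  2  1  2  4  3  3  1  2  2  1  2  1  2  1  2]
 [ 1  1  2  0  2  1  1  1  1  1  1  1  1  3  1  2  1  1  2]
 [ 1  1  1  1  2  1  0  1  1  1  1  2  2  2  3  2  3  1  2]
 [ 1  1  1  2  2  1  1  2  1  2  2  1  1 -1  1  1  1  0  2]
 [ 1  1  1  1  1  3  2  2  0  2  2  1  2  0  2  2  1  1  1]
 [ 2  2  1  1  1  0  1  2  2  1  1  1  1  1  2  1  2  1  1]]
```

Emit:
jog_arm(linear=[[0, 0, 0], [0, 0, 0], [0, 0, 0]], dr=[[1, 0, 0], [1, 0, 0], [1, 0, 0]], jaw=[1, 1, 1])

```text
t: 14.25
eef_pos: [0.5417, -0.052, 0.0731]
ee_rot: [0.706, 0.05, 0.705, -0.051]
wrist_force: [1.4, 0.8, 6.1]
finger_gap: 0.0128
```

```bash
sed -i 's/-8,0/-2.5,0/; s/sum()<30/sum()<8/' tell.py; python3 go.py; python3 tell.py
```

```text
t 14.25 pos [ 0.5417 -0.052   0.0731] zang -8.18 xdir [ 0.001 -0.001 -1.   ] F [1.39 0.78 6.06] M [ 0.112 -0.1    0.11 ] gap 0.0128 j6 -0.03
L x -19.4 y 86.9 w 259.5
R x -24.6 y -18.5 w 71.5
```

Emit:
jog_arm(linear=[[0, 0, 0], [0, 0, 0], [0, 0, 0]], dr=[[1, 0, 0], [1, 0, 0], [1, 0, 0]], jaw=[1, 1, 1])

```text
t: 14.68
eef_pos: [0.5418, -0.052, 0.0731]
ee_rot: [0.704, 0.069, 0.703, -0.069]
wrist_force: [0.7, 0.5, 7.0]
finger_gap: 0.013
```

```bash
python3 go.py; python3 tell.py
```

```text
t 14.68 pos [ 0.5418 -0.052   0.0731] zang -11.18 xdir [ 0.001 -0.001 -1.   ] F [0.73 0.53 6.96] M [ 0.084 -0.131  0.097] gap 0.013 j6 0.02
L x -19.4 y 87.0 w 261.5
R x -24.4 y -17.9 w 68.5
```

Emit:
jog_arm(linear=[[0, 0, 0], [0, 0, 0], [0, 0, 0]], dr=[[1, 0, 0], [1, 0, 0], [1, 0, 0]], jaw=[1, 1, 1])

```text
t: 15.1
eef_pos: [0.5418, -0.052, 0.0731]
ee_rot: [0.702, 0.087, 0.701, -0.088]
wrist_force: [1.2, 0.3, 6.7]
finger_gap: 0.0131
```

```bash
python3 go.py; python3 tell.py
```

```text
t 15.1 pos [ 0.5418 -0.052   0.0731] zang -14.18 xdir [ 0.001 -0.001 -1.   ] F [1.19 0.3  6.65] M [ 0.16  -0.099  0.061] gap 0.0131 j6 0.08
L x -19.5 y 87.0 w 256.0
R x -24.0 y -17.8 w 69.0
```

Emit:
jog_arm(linear=[[0, 0, 0], [0, 0, 0], [0, 0, 0]], dr=[[1, 0, 0], [1, 0, 0], [1, 0, 0]], jaw=[1, 1, 1])

```text
t: 15.52
eef_pos: [0.5418, -0.052, 0.0731]
ee_rot: [0.7, 0.105, 0.699, -0.106]
wrist_force: [1.4, 1.0, 7.6]
finger_gap: 0.0131
```

```bash
python3 go.py; python3 tell.py
```

```text
t 15.53 pos [ 0.5418 -0.052   0.0731] zang -17.18 xdir [ 0.001 -0.001 -1.   ] F [1.35 1.01 7.58] M [ 0.093 -0.106  0.109] gap 0.0131 j6 0.13
L x -19.4 y 86.9 w 258.0
R x -24.1 y -17.9 w 66.5
```

Emit:
jog_arm(linear=[[0, 0, 0], [0, 0, 0], [0, 0, 0]], dr=[[1, 0, 0], [1, 0, 0], [1, 0, 0]], jaw=[1, 1, 1])

```text
t: 15.95
eef_pos: [0.5418, -0.052, 0.0731]
ee_rot: [0.697, 0.124, 0.696, -0.124]
wrist_force: [1.1, 0.5, 6.8]
finger_gap: 0.013
```

```bash
python3 go.py; python3 tell.py
```

```text
t 15.95 pos [ 0.5418 -0.052   0.0731] zang -20.18 xdir [ 0.001 -0.001 -1.   ] F [1.06 0.46 6.76] M [ 0.128 -0.092  0.096] gap 0.013 j6 0.18
L x -19.5 y 87.0 w 261.0
R x -24.0 y -17.5 w 58.5
```

Emit:
jog_arm(linear=[[0, 0, 0], [0, 0, 0], [0, 0, 0]], dr=[[1, 0, 0], [1, 0, 0], [1, 0, 0]], jaw=[1, 1, 1])

```text
t: 16.38
eef_pos: [0.5418, -0.052, 0.0731]
ee_rot: [0.693, 0.142, 0.692, -0.142]
wrist_force: [1.7, -0.1, 6.5]
finger_gap: 0.013
```

```bash
python3 go.py; python3 tell.py
```

```text
t 16.38 pos [ 0.5418 -0.052   0.0731] zang -23.18 xdir [ 0.002 -0.001 -1.   ] F [ 1.72 -0.13  6.49] M [ 0.149 -0.178  0.116] gap 0.013 j6 0.23
L x -19.5 y 86.9 w 260.0
R x -24.7 y -17.7 w 105.0
```

Emit:
jog_arm(linear=[[0, 0, 0], [0, 0, 0], [0, 0, 0]], dr=[[1, 0, 0], [1, 0, 0], [1, 0, 0]], jaw=[1, 1, 1])

```text
t: 16.8
eef_pos: [0.5419, -0.052, 0.0731]
ee_rot: [0.689, 0.16, 0.688, -0.16]
wrist_force: [2.0, 0.4, 6.0]
finger_gap: 0.0131
```

```bash
python3 go.py; python3 tell.py
```

```text
t 16.8 pos [ 0.5419 -0.052   0.0731] zang -26.18 xdir [ 0.002 -0.001 -1.   ] F [2.03 0.4  5.97] M [ 0.127 -0.117  0.054] gap 0.0131 j6 0.28
L x -19.5 y 86.9 w 259.0
R x -24.9 y -17.7 w 173.0
```

Emit:
jog_arm(linear=[[0, 0, 0], [0, 0, 0], [0, 0, 0]], dr=[[1, 0, 0], [1, 0, 0], [1, 0, 0]], jaw=[1, 1, 1])

```text
t: 17.23
eef_pos: [0.5419, -0.052, 0.0731]
ee_rot: [0.685, 0.178, 0.684, -0.178]
wrist_force: [2.6, 0.7, 7.0]
finger_gap: 0.0132
```

```bash
python3 go.py; python3 tell.py
```

```text
t 17.23 pos [ 0.5419 -0.052   0.0731] zang -29.18 xdir [ 0.002 -0.001 -1.   ] F [2.62 0.74 7.03] M [ 0.155 -0.21   0.06 ] gap 0.0132 j6 0.34
L x -19.5 y 87.1 w 264.5
R x -23.9 y -18.2 w 168.0
```

Emit:
jog_arm(linear=[[0, 0, 0], [0, 0, 0], [0, 0, 0]], dr=[[1, 0, 0], [1, 0, 0], [1, 0, 0]], jaw=[1, 1, 1])

```text
t: 17.65
eef_pos: [0.5419, -0.052, 0.0731]
ee_rot: [0.68, 0.196, 0.679, -0.196]
wrist_force: [0.6, 0.3, 7.6]
finger_gap: 0.0133
```

```bash
python3 go.py; python3 tell.py
```

```text
t 17.65 pos [ 0.5419 -0.052   0.0731] zang -32.19 xdir [ 0.002 -0.001 -1.   ] F [0.56 0.26 7.55] M [ 0.149 -0.16   0.083] gap 0.0133 j6 0.39
L x -19.4 y 87.0 w 255.0
R x -20.7 y -18.7 w 143.0
```

```bash
python3 go.py; python3 tell.py
python3 - <<'E'
from h import *
c=cam("scene")[0]["image"]; cv2.imwrite("pics/d1.png",cv2.resize(c[190:255,285:389],(800,500),interpolation=cv2.INTER_CUBIC))
E
```

```text
t 17.7 pos [ 0.5419 -0.052   0.0731] zang -32.23 xdir [ 0.002 -0.001 -1.   ] F [1.   0.95 7.06] M [ 0.138 -0.17  -0.005] gap 0.0127 j6 0.39
L x -19.5 y 86.9 w 258.0
R x -20.5 y -18.5 w 139.5
```

View pics/d1.png

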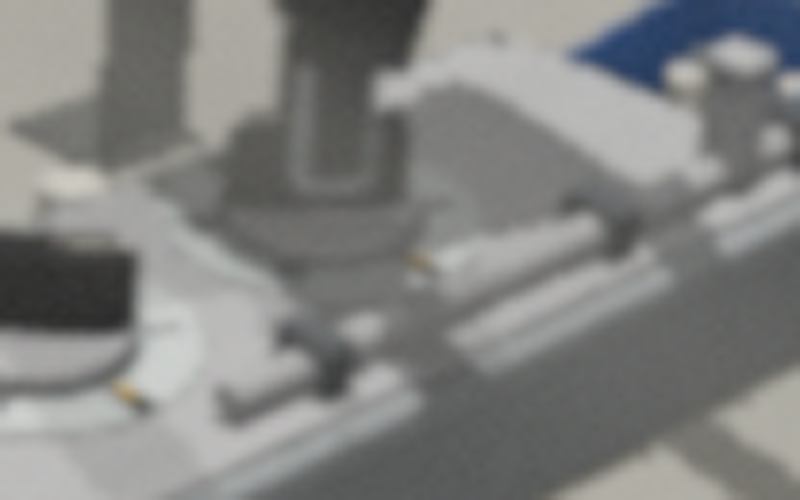

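Both pins now sit against their skirts, at (125,390) and (418,258), with the black windows showing behind them. Both catches have dropped. I'll release the right dial and go to the bolt tab.

Emit:
jog_arm(linear=[[0, 0, 0], [0, 0, 0], [-15, 0, 0], [-25, 0, 0], [-20, 0, 0], [0, 0, 0], [0, 0, 0], [0, 0, 0], [0, 0, 0], [0, 0, 0], [0, 0, 0], [0, 0, 0]], dr=[[0, 0, 0], [0, 0, 0], [0, 0, 0], [0, 0, 0], [0, 0, 0], [10, 0, 0], [10, 0, 0], [10, 0, 0], [10, 0, 0], [10, 0, 0], [5, 0, 0], [0, 0, 0]], jaw=[0.1, 0.1, 0.1, 0.1, 0.1, 0.1, 0.1, 0.1, 0.1, 0.1, 0.1, 0.1])

```text
t: 19.3
eef_pos: [0.5412, -0.0514, 0.133]
ee_rot: [0.513, 0.487, 0.512, -0.487]
wrist_force: [0.8, -0.1, 0.5]
finger_gap: 0.0384
```

```bash
python3 go.py 0.488 -0.154 0.080; python3 tell.py
```

```text
t 19.3 pos [ 0.5412 -0.0514  0.133 ] zang -87.13 xdir [ 0. -0. -1.] F [ 0.8  -0.05  0.47] M [-0.051 -0.002 -0.066] gap 0.0384 j6 1.35
shift [ 53.  -58.3  99.8]
L x -19.6 y 87.0 w 281.5
R x -19.7 y -19.2 w 260.5
```

Emit:
jog_arm(linear=[[0, -12, 20], [0, -12, 20], [0, -12, 20], [0, -11, 20], [0, -11, 20], [0, 0, 0], [18, 0, 0], [18, 0, 0], [12, 0, 0], [5, 0, 0], [0, 0, 0]], dr=[[0, 0, 0], [0, 0, 0], [0, 0, 0], [0, 0, 0], [0, 0, 0], [0, 0, 0], [0, 0, 0], [0, 0, 0], [0, 0, 0], [0, 0, 0], [0, 0, 0]], jaw=[0.1, 0.1, 0.1, 0.1, 0.1, 0.1, 0.1, 0.1, 0.1, 0.1, 0.1])

```text
t: 20.72
eef_pos: [0.4882, -0.1538, 0.0792]
ee_rot: [0.512, 0.487, 0.512, -0.488]
wrist_force: [-0.4, 0.1, -0.3]
finger_gap: 0.0388
```

```bash
python3 go.py 0.488 -0.154 0.080; python3 tell.py;  python3 - <<'E'
from h import *
c=cam("scene")[0]["image"]; cv2.imwrite("pics/e1.png",cv2.resize(c[165:265,280:440],(800,500),interpolation=cv2.INTER_CUBIC))
E
```

```text
t 20.73 pos [ 0.4882 -0.1538  0.0792] zang -87.17 xdir [-0.  0. -1.] F [-0.39  0.1  -0.34] M [ 0.024 -0.051 -0.012] gap 0.0388 j6 1.13
shift [-0.8 -0.2  0.2]
L x -19.5 y 86.8 w 274.5
R x -20.3 y -18.8 w 175.0
```

View pics/e1.png

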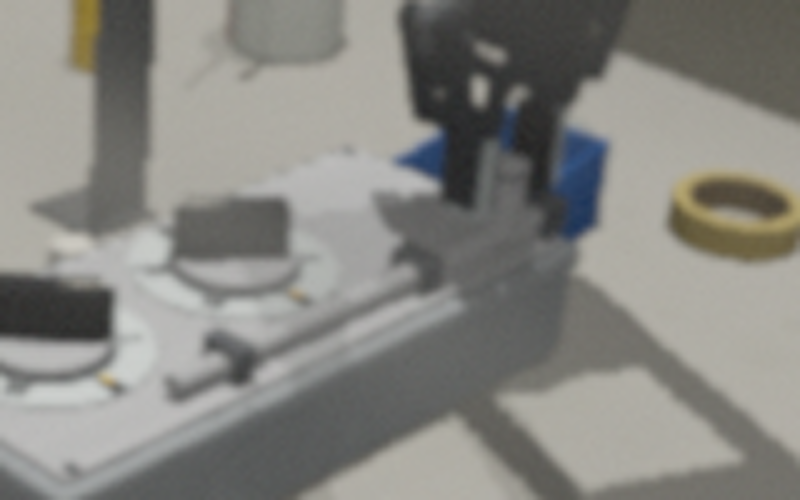

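The fingers straddle the tab at (505,190), with one on each side along the bolt. Both pins, at (300,297) and (108,380), are still dropped. I'll close on the tab.

Emit:
jog_arm(linear=[[0, 0, 0], [0, 0, 0], [0, 0, 0], [0, 0, 0]], dr=[[0, 0, 0], [0, 0, 0], [0, 0, 0], [0, 0, 0]], jaw=[1, 1, 1, 1], newtons=25)

```text
t: 21.32
eef_pos: [0.4886, -0.1543, 0.0799]
ee_rot: [0.512, 0.488, 0.512, -0.487]
wrist_force: [-1.3, -0.1, 6.0]
finger_gap: 0.0136
```

```bash
python3 go.py
```

```text
t 21.32 pos [ 0.4886 -0.1543  0.0799] zang -87.2 xdir [ 0.001 -0.001 -1.   ] F [-1.26 -0.09  6.03] M [-0.051  0.091 -0.048] gap 0.0136 j6 1.13
```

Emit:
jog_arm(linear=[[0, 0, -1], [0, 0, -2], [0, 0, -2], [0, 0, -1]], dr=[[0, 0, 0], [0, 0, 0], [0, 0, 0], [0, 0, 0]], jaw=[1, 1, 1, 1])

```text
t: 21.82
eef_pos: [0.4883, -0.149, 0.0799]
ee_rot: [0.513, 0.487, 0.511, -0.488]
wrist_force: [-1.0, -2.6, 4.9]
finger_gap: 0.0134
```

```bash
python3 go.py
```

```text
t 21.82 pos [ 0.4883 -0.149   0.0799] zang -87.17 xdir [ 0.001 -0.002 -1.   ] F [-0.98 -2.62  4.88] M [-0.456  0.209 -0.016] gap 0.0134 j6 1.14
```

Past 3 mm the pull is only 2.6 N, so the bolt is free.

Emit:
jog_arm(linear=[[0, 0, -3], [0, 0, -3], [0, 0, -3], [0, 0, -3], [0, 0, -3], [0, 0, -3], [0, 0, -2], [0, 0, -1], [0, 0, 0]], dr=[[0, 0, 0], [0, 0, 0], [0, 0, 0], [0, 0, 0], [0, 0, 0], [0, 0, 0], [0, 0, 0], [0, 0, 0], [0, 0, 0]], jaw=[1, 1, 1, 1, 1, 1, 1, 1, 1])

```text
t: 22.95
eef_pos: [0.4874, -0.1279, 0.0799]
ee_rot: [0.513, 0.487, 0.511, -0.488]
wrist_force: [-0.7, -2.4, 5.6]
finger_gap: 0.0132
```

```bash
python3 go.py
```

```text
t 22.95 pos [ 0.4874 -0.1279  0.0799] zang -87.18 xdir [ 0.001 -0.001 -1.   ] F [-0.75 -2.37  5.59] M [-0.403  0.181  0.011] gap 0.0132 j6 1.18
```

Emit:
jog_arm(linear=[[0, 0, -1], [0, 0, -1], [0, 0, -1], [0, 0, 0]], dr=[[0, 0, 0], [0, 0, 0], [0, 0, 0], [0, 0, 0]], jaw=[1, 1, 1, 1])

```text
t: 23.45
eef_pos: [0.4873, -0.1249, 0.0799]
ee_rot: [0.513, 0.487, 0.511, -0.488]
wrist_force: [-1.1, -2.9, 5.9]
finger_gap: 0.0132
```

```bash
python3 go.py
```

```text
t 23.45 pos [ 0.4873 -0.1249  0.0799] zang -87.18 xdir [ 0.001 -0.002 -1.   ] F [-1.13 -2.88  5.9 ] M [-0.424  0.146 -0.046] gap 0.0132 j6 1.19
```

Emit:
jog_arm(linear=[[0, 0, -1], [0, 0, -0.5], [0, 0, 0]], dr=[[0, 0, 0], [0, 0, 0], [0, 0, 0]], jaw=[1, 1, 1])

```text
t: 23.82
eef_pos: [0.4873, -0.1248, 0.0799]
ee_rot: [0.514, 0.487, 0.511, -0.488]
wrist_force: [-1.9, -7.8, 4.4]
finger_gap: 0.0137
```

```bash
python3 go.py
```

```text
t 23.82 pos [ 0.4873 -0.1248  0.0799] zang -87.13 xdir [ 0.001 -0.004 -1.   ] F [-1.92 -7.83  4.41] M [-1.076  0.291 -0.043] gap 0.0137 j6 1.19
```

The bolt stopped at 29.5 mm and the force rose from 2.9 to 7.8 N, so it is at its stop. I'll relax slightly, release and lift.

Emit:
jog_arm(linear=[[0, 0, 1], [0, 0, 0], [0, 0, 0], [0, 0, 0], [-15, 0, 0], [-25, 0, 0], [-30, 0, 0], [-30, 0, 0], [0, 0, 0]], dr=[[0, 0, 0], [0, 0, 0], [0, 0, 0], [0, 0, 0], [0, 0, 0], [0, 0, 0], [0, 0, 0], [0, 0, 0], [0, 0, 0]], jaw=[1, 0.1, 0.1, 0.1, 0.1, 0.1, 0.1, 0.1, 0.1])

```text
t: 24.95
eef_pos: [0.4884, -0.124, 0.1815]
ee_rot: [0.514, 0.488, 0.51, -0.487]
wrist_force: [0.6, -0.5, 0.4]
finger_gap: 0.0386
```

```bash
python3 go.py; python3 tell.py;  python3 - <<'E'
from h import *
c=cam("scene")[0]["image"]; cv2.imwrite("pics/f1.png",cv2.resize(c[165:305,230:430],(800,560),interpolation=cv2.INTER_CUBIC))
E
```

```text
t 24.95 pos [ 0.4884 -0.124   0.1815] zang -87.18 xdir [ 0.005 -0.002 -1.   ] F [ 0.61 -0.52  0.4 ] M [0.004 0.006 0.026] gap 0.0386 j6 1.19
L x -19.6 y 86.8 w 276.0
R x -21.2 y -18.6 w 166.0
```

View pics/f1.png

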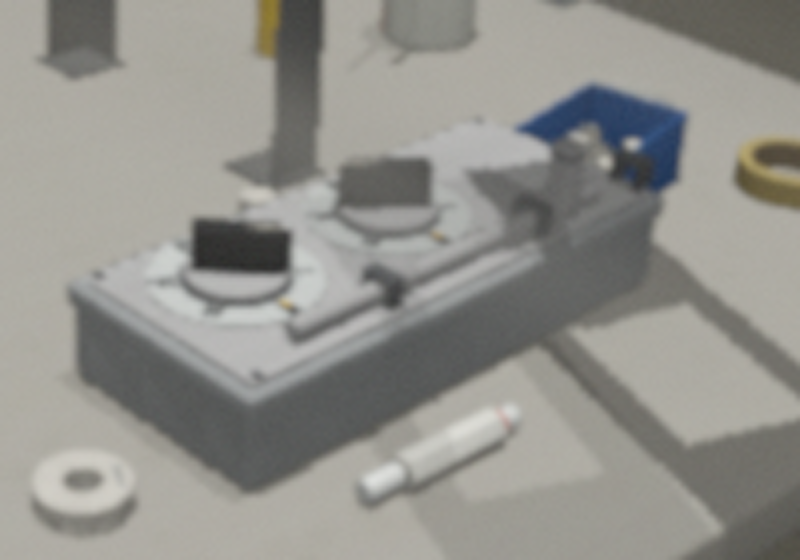

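The bolt is drawn: its left end is at (300,325), and the tab at (575,165) stands near the guide, well clear of the keeper at (635,165). Both pins are down at (288,305) and (440,238), and the bystanders are where they were. The gripper is clear.

```bash
python3 -c "
from rig import job; print(job.job_done())"
```

```text
the job is handed in; nothing more can be done
None
```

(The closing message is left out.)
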